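# Fold up the bench dish arm before the van drives off

### The arm

A 6-joint arm with a two-finger parallel gripper is mounted at the origin on the work surface. World frame = base frame: x ahead of the robot, y to its left, z up, the work surface at z = 0. Lengths are in mm, angles in rad, forces in N, time in s.
With the tool pointing down it reaches from about 300 to 775 mm from the base axis. Payload 14.6 kg.
Tool frame: the origin (TCP) lies at the very end of the fingers, on their centre line; the grasp point (between the pads) lies 19 mm behind it; z points along the fingers, y is the direction in which the jaws open and shut (so a half turn about z gives the same grasp; the last joint's range is limited). The gripper opens to 94 mm and grips with 3 to 60 N. Pads are 16 mm wide; open, the fingers measure 119 mm over their backs; the gripper's body (75 mm by 177 mm) begins 78 mm behind the grasp point.
Start: joints at [-1.394, 0.3, 1.521, -0, 1.321, -0.067], TCP at [132.759, -533.727, 205.446] pointing down, gripper open.
Joint ranges: [-3.03, 3.03], [-0.79, 2.21], [0.23, 2.52], [-1.04, 4.18], [0, 3.07], [-2.55, 2.55]. Speed limits (rad/s): [2.22, 2.22, 2.57, 3.14, 3.14, 3.14].

### API

Orientations are given as [roll, pitch, yaw] about the fixed x, y, z axes, in that order (R = Rz(yaw) Ry(pitch) Rx(roll)).
In Python, from cell import manip gives the robot as it stands.
- The arm moves only by the shell command python3 -m inch 'ROWS' [FORCE]. ROWS is a JSON object of lists of equal length, an entry for each row: "grip": the opening, from -1 (shut) to 1 (fully open), so that 0 is half open; "travel": the shift along the world's x, y, z in cm, a list of three; "turn": the turn, a rotation vector about the world's x, y, z in degrees, a list of three. A call has 1 to 10 rows; each row is the pose to reach, as a shift and turn from the pose measured when the call began; what a row does not reach only later rows make up. A row lasts 1/8 s, in which the tool goes at most 62.5 mm and 10.7 degrees, less where a joint would pass 70% of its speed; a pose out of reach is approached as far as the arm can. A call with a gripper value outside its range is refused whole. The fingers move at their own pace and stop on an object; FORCE is the grip in N (left out, the last holds). Time passes only in rows, so rows that repeat a pose let the fingers close. It gives the time, the measured TCP pose, the force and the opening at its end, in the units of the state.
- manip.read_state(): the state, without advancing time (a new reading comes with each control period).
- manip.camera(name): name is "side" or "top"; returns (picture, depth): 420x560x3 uint8, red, green, blue; 420x560 float32, mm along the optical axis (not along the pixel's ray), 0 where there is no reading.
- manip.calibration(name): a dict with "fx", "fy", "cx", "cy" (pixels), "k1" (the pictures are not rectified: a ray, as slopes to the right and down, at radius r is drawn at 1 + k1 r^2 times it, then the intrinsics apply), "world_from_camera" (4x4, takes a point from camera to world coordinates). Camera axes: x right, y up, looking along -z (the intrinsics and any distortion apply to the point x, -y, -z); pixel columns grow to the right and rows downward; lengths in mm; the calibration is good to about 2 mm. A picture is of the moment at which its call begins. calibration takes no time and is no camera call.
- manip.sign_off(): hands the job in, once; it reports no verdict.
Trained networks look in the newest picture that a camera, given by its name, has taken for a name from the list of things; names that differ only in an ending like _2 or _b are one class to them, and where a whole thing is asked for, a point or a joint stands for the part that bears it (a point fixed in the world has none). Each returns a list of dicts, best first, with "p" (0 to 1); they miss things now and then, are a little off and sometimes report something else, mostly with a low value. They report only what shows in the picture. A call takes as long as a camera call. They do not tell look-alikes from the thing itself.
- manip.look_for(camera, label): "bbox" ([left, top, right, bottom] in pixels, round what is visible of it).
The state is a dict: "clock": time; "joints": joint angles; "qd": joint speeds; "effort": joint torques, N m; "eef_pos": TCP position; "eef_rot": TCP orientation; "wrist_force": force on the tool from outside, world axes, zero at the start; "moment": the same for the moment, N m; "finger_gap": finger opening in mm.
Only numpy, scipy, OpenCV 4.12 (cv2) and the standard library are available. Lean on these libraries where they do the work, as an engineer would, in place of code of your own. Each camera call takes 0.05 s, during which the arm holds its last target.

### The job

The van is about to drive off, so fold up the two-part dish arm on the bench, segment by segment. First swing the outer arm round by the upright handle in its dish until it lies back straight over the inner arm, while the inner arm stays standing out from its rail; only then swing the folded pair by the elbow knob until it lies along the dark base rail, and let go.

Things in the scene. Friction and masses are not known exactly. Their poses are not given: they have to be found in the camera images.
- inner_arm (a joint): Hinge of the inner arm (aluminium bar, 160 mm pivot to elbow, 30 mm wide, 22 to 34 mm above the bench) on the fixed dark steel base rail (44 x 235 mm). Vertical axis at the pivot. 0 = folded along the rail, at a solid stop; grows counter-clockwise from above to 2.2 rad. Starts at 0.85 to 1.2. Stiff (0.6 N m friction, about 4 N at the elbow), stays where left.
- outer_arm (a joint): Hinge of the outer arm (aluminium bar, 130 mm elbow to dish centre, 26 mm wide, 37 to 47 mm above the bench, passes over the inner arm). Vertical axis through the elbow knob. 0 = folded back straight over the inner arm, at a solid stop; grows counter-clockwise from above to 2.2 rad. Starts at 1.4 to 1.8. Easier (0.2 N m friction, 1.5 N at the handle), stays where left.
- elbow_knob (a point): Centre of the elbow knob: thick black upright cylinder, 32 mm diameter, 50 to 90 mm above the bench (this point at 75 mm), fixed on the elbow end of the inner arm. Its y axis points along the inner arm from the pivot to the elbow (the pivot lies 160 mm back along -y), z up.
- dish_handle (a point): Centre of the slim black upright handle, 22 mm diameter, 63 to 117 mm above the bench (this point at 92 mm), fixed in the middle of the steel dish (74 mm wide, rim at 59 mm) on the free end of the outer arm. Its y axis points along the outer arm to the elbow, 130 mm away, z up. A loose spare dish with the same handle stands on the bench, on no arm: not part of the job.
There are look-alikes about, which are no part of the job. What is shaped like the part that bears inner_arm but blue is not meant.

How it is judged (in metres and radians):
On the way:
1. the outer arm is folded back over the inner arm while the inner arm still stands out (value of joint outer_arm below 0.175 rad and value of joint inner_arm above 0.5 rad), for 0.2 s.
At the end, for the whole second after the job is handed in: The outer arm lies back over the inner arm within 10 degrees (0.175 rad), the inner arm lies along the base rail within 10 degrees (0.175 rad), and both are at rest. On the way the outer arm was folded while the inner arm still stood more than 0.5 rad out from the rail (value of joint each of inner_arm, outer_arm below 0.175 rad and velocity of joint inner_arm between -0.05 and 0.05 rad/s and velocity of joint outer_arm between -0.05 and 0.05 rad/s); the robot touches nothing.
It also fails if it takes over 58 s, if anything falls off the work surface, if the arm or the gripper's body presses on something with over 40 N, if the wrist force passes 120 N, or if a joint passes its speed limit or range.

## Working session

There is one attempt and no reset: what is moved stays moved. The work goes in short steps, Python scripts to look and compute and a shell command to move; the robot and the scene stay as the last step left them, time stands still between calls to the robot, and variables do not carry over. Pictures are saved under pics/ and viewed, and the job is handed in when it is done.

```bash
ls; mkdir -p pics; python3 - <<'E'
from cell import manip
import cv2
for n in("side","top"):
    p,d=manip.camera(n)
    cv2.imwrite(f"pics/{n}0.png",p[:,:,::-1])
    for l in("elbow_knob","dish_handle","inner_arm","outer_arm"):
        print(n,l,[( [round(v) for v in r["bbox"]],round(r["p"],2)) for r in manip.look_for(n,l)][:5])
print(manip.read_state())
E
```

```text
pics
side elbow_knob [([264, 234, 317, 342], 0.79), ([209, 157, 316, 228], 0.6)]
side dish_handle [([208, 153, 242, 224], 0.82), ([265, 259, 318, 328], 0.68)]
side inner_arm [([264, 236, 317, 342], 0.87), ([211, 153, 319, 233], 0.72)]
side outer_arm [([262, 261, 320, 327], 0.68), ([214, 154, 242, 223], 0.65)]
top elbow_knob [([324, 234, 433, 287], 0.9), ([136, 162, 282, 267], 0.56), ([137, 206, 222, 255], 0.55)]
top dish_handle [([344, 240, 432, 288], 0.85), ([136, 206, 239, 261], 0.7)]
top inner_arm [([136, 166, 280, 266], 0.93), ([325, 237, 436, 288], 0.92)]
top outer_arm [([344, 242, 431, 288], 0.84), ([135, 207, 238, 260], 0.59)]
{'clock': 0.5, 'joints': array([-1.39357759e+00,  2.99920697e-01,  1.52105924e+00,  2.48623643e-05,
        1.32069285e+00, -6.66035150e-02]), 'qd': array([ 0.00078727, -0.00047768, -0.00029771,  0.00090367, -0.00257761,
       -0.00031197]), 'effort': array([-9.06243295e-04, -5.31347287e+01, -3.52737665e+01,  7.07732351e-02,
        2.14818434e-02, -3.97604697e-05]), 'eef_pos': array([ 132.77331887, -533.69967642,  205.40913885]), 'eef_rot': array([-3.14151430e+00, -2.93682689e-05,  2.43816095e-01]), 'wrist_force': array([-0.40753474,  0.317819  ,  0.66544004]), 'moment': array([ 0.00967878,  0.00268378, -0.009982  ]), 'finger_gap': 94.0484447076614}
```

View pics/top0.png

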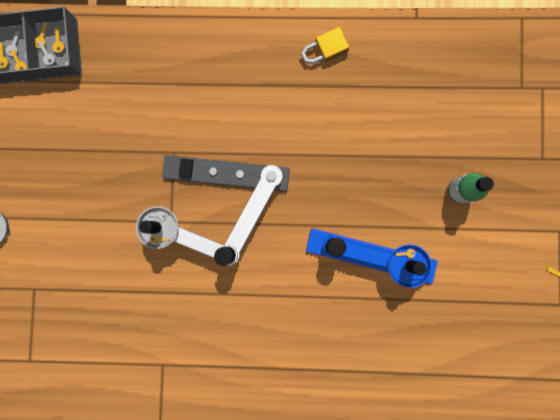

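View pics/side0.png

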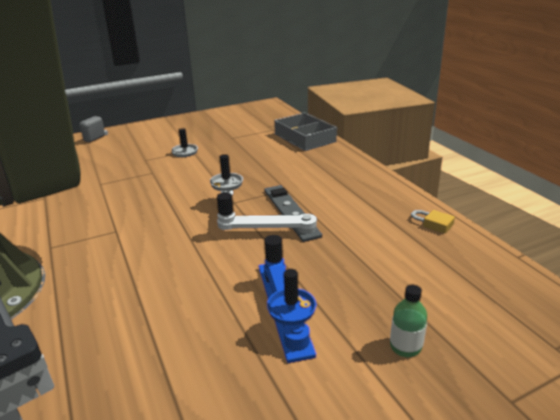

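The top view shows the dark rail at (165–290, 155–190) with its pivot at (271,175). The elbow knob is at (225,256) and the dish handle at about (152,228).

Things that could be mistaken for the parts I want:
- **Handle:** ours (152,228), the spare dish (0,228), the blue dish (415,267).
- **Knob:** ours (225,256), the blue knob (336,246), the bottle cap (485,184).
- **Arm:** the aluminium arm on the dark rail, or the blue unit.

I choose the aluminium arm on the dark rail.

```bash
cat > h.py <<'E'
from cell import manip
import numpy as np, cv2
def deproj(n,uv,depth=None,z=None):
    c=manip.calibration(n);K=np.array([[c["fx"],0,c["cx"]],[0,c["fy"],c["cy"]],[0,0,1.]])
    uv=np.asarray(uv,float).reshape(-1,2)
    s=cv2.undistortPoints(uv.reshape(-1,1,2),K,np.array([c["k1"],0,0,0.])).reshape(-1,2)
    r=np.c_[s[:,0],-s[:,1],-np.ones(len(s))]
    T=np.array(c["world_from_camera"])
    if depth is not None: P=r*np.asarray(depth).reshape(-1,1)
    else:
        w=r@T[:3,:3].T; P=r*((z-T[2,3])/w[:,2])[:,None]
    return P@T[:3,:3].T+T[:3,3]
def cloud(n,d):
    v,u=np.nonzero(d>0)
    return deproj(n,np.c_[u,v],depth=d[v,u]),u,v
E
python3 - <<'E'
from h import *
p,d=manip.camera("top")
cr=cv2.resize(p[140:290,110:310],None,fx=4,fy=4,interpolation=cv2.INTER_CUBIC)
cv2.imwrite("pics/crop1.png",cr[:,:,::-1])
P,u,v=cloud("top",d)
ctr=np.array(manip.calibration("top")["world_from_camera"]);print(ctr.round(2))
for nm,uv in dict(pivot=(271,175),elbow=(225,256),handle=(152,227),dish=(157,228)).items():
    m=(abs(u-uv[0])<=2)&(abs(v-uv[1])<=2);print(nm,np.median(P[m],0).round(1))
def blob(u0,u1,v0,v1,z0,z1):
    m=(u>=u0)&(u<=u1)&(v>=v0)&(v<=v1)&(P[:,2]>z0)&(P[:,2]<z1)
    Q=P[m];print(len(Q),Q.min(0).round(1),Q.max(0).round(1),Q.mean(0).round(1),(Q[:,:2].min(0)+Q[:,:2].max(0))/2);return Q
blob(205,245,240,272,84,96);blob(130,185,200,255,105,125)
Q=blob(130,185,200,255,50,66)
R=blob(160,295,150,195,3,21)
mu=R[:,:2].mean(0);w,V=np.linalg.eigh(np.cov((R[:,:2]-mu).T));print("rail",V[:,1],w)
print(deproj("top",[[271,175]],z=34),deproj("top",[[225,256]],z=90),deproj("top",[[151,227]],z=117),deproj("top",[[157,227]],z=59), deproj("top",[[165,167],[289,179]],z=20))
# height profile
print(np.array([[270,175],[240,174],[213,171],[185,168],[240,230],[195,243]]), [np.median(P[(abs(u-a)<2)&(abs(v-b)<2)],0).round(0) for a,b in [[270,175],[240,174],[213,171],[185,168],[248,215],[195,243]]])
m=(P[:,2]>30);print()
E
```

```text
[[ 3.0000e-02  1.0000e+00 -5.0000e-02  5.1908e+02]
 [-1.0000e+00  2.0000e-02 -3.0000e-02 -1.5002e+02]
 [-3.0000e-02  6.0000e-02  1.0000e+00  7.8941e+02]
 [ 0.0000e+00  0.0000e+00  0.0000e+00  1.0000e+00]]
pivot [ 623.7 -106.9   39.9]
elbow [481.  -37.8  90.6]
handle [525.5  77.3 114.5]
dish [524.3  77.1  89.3]
287 [466.1 -49.2  84.1] [495.7 -19.   93.5] [480.8 -34.6  90. ] [480.93057843 -34.09719305]
161 [515.6  76.2 105.5] [535.2  97.6 120.5] [525.3  85.3 115.8] [525.38080602  86.9210418 ]
835 [490.   39.3  50. ] [561.2 123.6  61.6] [525.3  87.8  54. ] [525.58598492  81.46651217]
2590 [ 588.8 -149.     3. ] [676.2 104.   21. ] [631.5  -8.8  11. ] [632.49326619 -22.4695249 ]
rail [0.06586588 0.99782849] [ 210.39720078 4063.82875019]
[[ 624.4825446  -106.53746679   34.        ]] [[481.04146046 -37.60231909  90.        ]] [[525.44295742  77.73033519 117.        ]] [[526.24319122  86.94895052  59.        ]] [[ 636.97750426   89.35919916   20.        ]
 [ 619.80515448 -138.72413907   20.        ]]
[[270 175]
 [240 174]
 [213 171]
 [185 168]
 [240 230]
 [195 243]] [array([ 624., -105.,   39.]), array([628., -48.,  15.]), array([632.,   2.,  15.]), array([636.,  52.,  20.]), array([552., -67.,  34.]), array([500.,  23.,  47.])]
```

View pics/crop1.png

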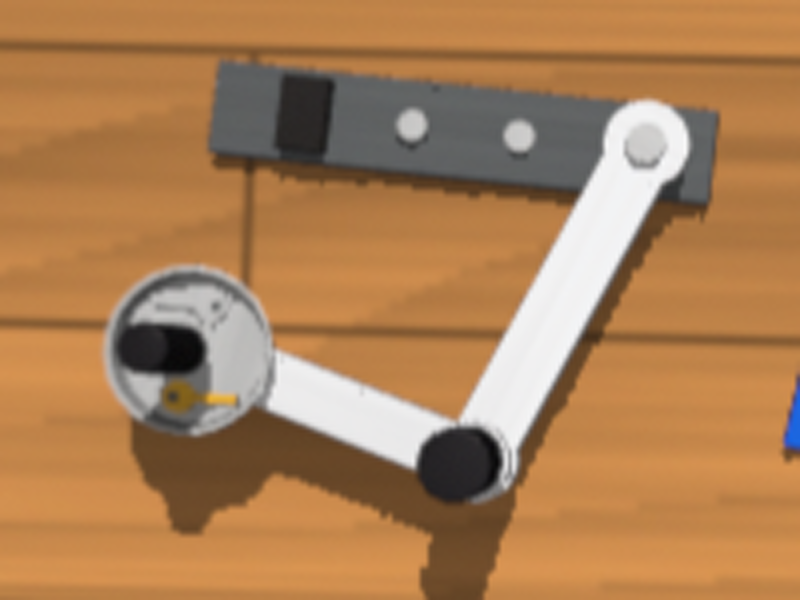

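The crop confirms it: an aluminium two-part arm on the dark rail, with the steel dish (handle top about (145,345) in the crop) and the elbow knob at (460,465).

| Point | World position (mm) |
|---|---|
| Pivot | (624,-107) |
| Elbow | (481,-35) |
| Handle | (525,86) |

That gives inner ≈ 1.17 rad and outer ≈ 1.68 rad, both inside the stated start ranges. I'll move above the handle with the jaws tangential to the swing (yaw 70°).

```bash
python3 -m inch '{"grip":[1,1,1,1,1,1,1,1,1,1],"travel":[[39.2,62,0],[39.2,62,0],[39.2,62,0],[39.2,62,0],[39.2,62,0],[39.2,62,0],[39.2,62,0],[39.2,62,0],[39.2,62,0],[39.2,62,0]],"turn":[[0,0,10],[0,0,20],[0,0,30],[0,0,40],[0,0,50],[0,0,56],[0,0,56],[0,0,56],[0,0,56],[0,0,56]]}' 20
```

```text
clock: 1.8
eef_pos: [467.6, -3.4, 205.7]
eef_rot: [3.141, -0.0, 1.221]
wrist_force: [0.6, 0.2, -0.2]
finger_gap: 94.1
```

```bash
python3 -m inch '{"grip":[1,1,1,1,1,1],"travel":[[5.8,8.9,0],[5.8,8.9,0],[5.8,8.9,0],[5.8,8.9,-4],[5.8,8.9,-4],[5.8,8.9,-4]],"turn":[[0,0,0],[0,0,0],[0,0,0],[0,0,0],[0,0,0],[0,0,0]]}' 
python3 - <<'E'
from h import *
for n in("side","top"):
    p,d=manip.camera(n);cv2.imwrite(f"pics/{n}2.png",p[:,:,::-1])
E
```

```text
clock: 2.55
eef_pos: [525.9, 85.1, 167.2]
eef_rot: [3.14, -0.001, 1.221]
wrist_force: [0.0, -0.3, 0.4]
finger_gap: 93.5
```

View pics/side2.png

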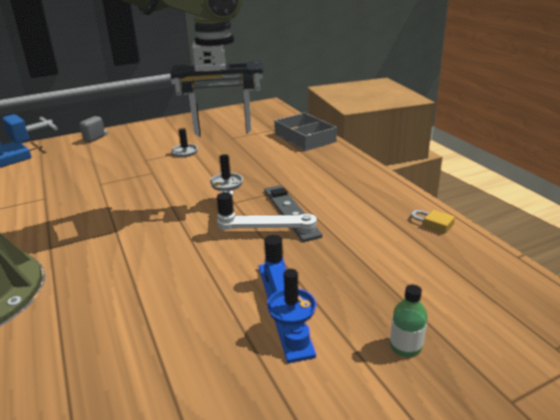

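The fingers, at (195,130) and (248,130), straddle our handle at (225,160). I'll go down and close to a loose cage.

```bash
python3 -m inch '{"grip":[1,1,1,1,-0.3,-0.3,-0.3,-0.3,-0.3,-0.3],"travel":[[0,0,-4],[0,0,-8],[0,0,-9],[0,0,-9],[0,0,-9],[0,0,-9],[0,0,-9],[0,0,-9],[0,0,-9],[0,0,-9]],"turn":[[0,0,0],[0,0,0],[0,0,0],[0,0,0],[0,0,0],[0,0,0],[0,0,0],[0,0,0],[0,0,0],[0,0,0]]}' 10
python3 - <<'E'
from h import *
for n in("side","top"):
    p,d=manip.camera(n);cv2.imwrite(f"pics/{n}3.png",cv2.resize(p[100:260,100:320],None,fx=3,fy=3)[:,:,::-1])
th=np.radians([69.9,60,50,40,30,20,10,0,-10,-20,-26.5,-29])
E0=np.array([481,-35]);h=E0+130*np.c_[np.cos(th),np.sin(th)]
print(np.c_[np.degrees(th),h,h-h[0]].round(1))
E
```

```text
clock: 3.9
eef_pos: [526.1, 85.3, 77.3]
eef_rot: [3.139, -0.001, 1.221]
wrist_force: [-0.5, 0.4, 0.3]
finger_gap: 37.2
[[  69.9  525.7   87.1    0.     0. ]
 [  60.   546.    77.6   20.3   -9.5]
 [  50.   564.6   64.6   38.9  -22.5]
 [  40.   580.6   48.6   54.9  -38.5]
 [  30.   593.6   30.    67.9  -57.1]
 [  20.   603.2    9.5   77.5  -77.6]
 [  10.   609.   -12.4   83.3  -99.5]
 [   0.   611.   -35.    85.3 -122.1]
 [ -10.   609.   -57.6   83.3 -144.7]
 [ -20.   603.2  -79.5   77.5 -166.5]
 [ -26.5  597.3  -93.    71.7 -180.1]
 [ -29.   594.7  -98.    69.  -185.1]]
```

View pics/side3.png

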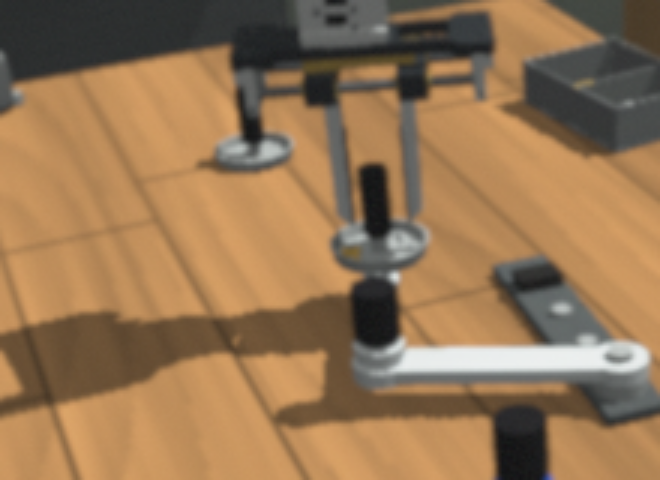

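```bash
python3 -m inch '{"grip":[-0.35,-0.35,-0.35,-0.35,-0.35,-0.35,-0.35,-0.35,-0.35,-0.35],"travel":[[1,-0.2,0],[2,-0.8,0],[2.9,-1.4,0],[3.9,-2.1,0],[4.7,-2.8,0],[5.5,-3.7,0],[6.1,-4.6,0],[6.8,-5.5,0],[7.3,-6.5,0],[7.7,-7.6,0]],"turn":[[0,0,-5],[0,0,-10],[0,0,-15],[0,0,-20],[0,0,-25],[0,0,-30],[0,0,-35],[0,0,-40],[0,0,-45],[0,0,-50]]}'
python3 - <<'E'
from h import *
for n in("side","top"):
    p,d=manip.camera(n);cv2.imwrite(f"pics/{n}4.png",cv2.resize(p[100:300,100:350],None,fx=3,fy=3)[:,:,::-1])
E
```

```text
clock: 5.25
eef_pos: [603.2, 9.3, 77.1]
eef_rot: [3.139, -0.001, 0.346]
wrist_force: [0.2, 2.5, -1.1]
finger_gap: 30.4
```

View pics/side4.png

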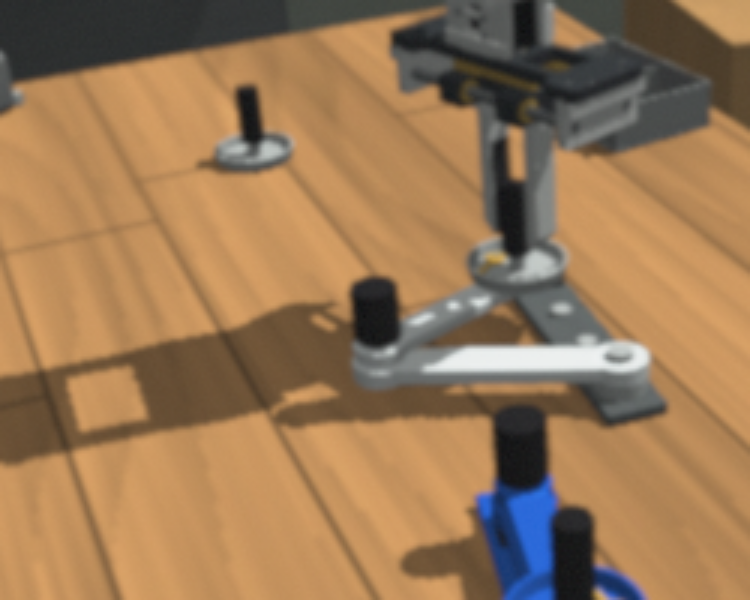

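View pics/top4.png

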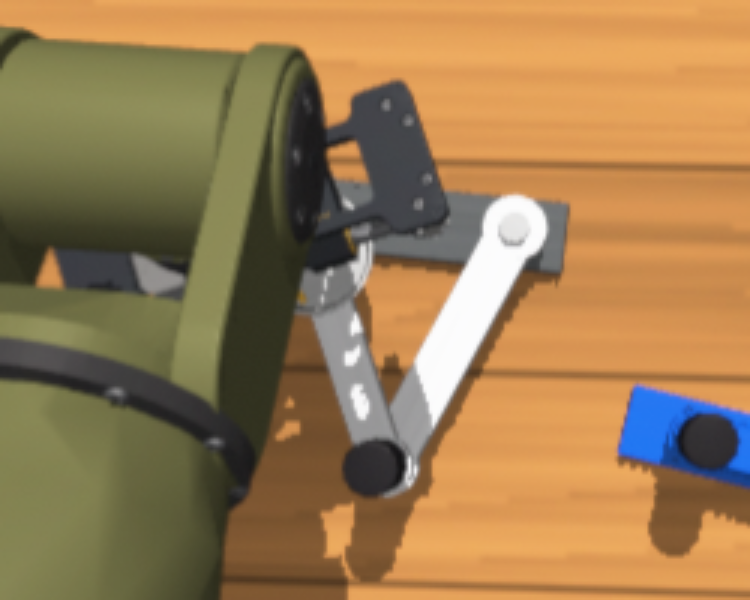

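The dish follows at (325,265) in the top crop, and the inner arm hasn't moved. Continuing the arc.

```bash
python3 -m inch '{"grip":[-0.35,-0.35,-0.35,-0.35,-0.35,-0.35,-0.35,-0.35,-0.35,-0.35],"travel":[[0.3,-1.1,0],[0.6,-2.2,0],[0.7,-3.3,0],[0.8,-4.4,0],[0.7,-5.6,0],[0.6,-6.7,0],[0.3,-7.8,0],[0,-8.9,0],[-0.3,-9.7,0],[-0.6,-10.3,0]],"turn":[[0,0,-5],[0,0,-10],[0,0,-15],[0,0,-20],[0,0,-25],[0,0,-30],[0,0,-35],[0,0,-40],[0,0,-44],[0,0,-47]]}'
python3 -m inch '{"grip":[-0.35,-0.35,-0.35],"travel":[[-0.2,-0.3,0],[-0.2,-0.4,0],[-0.2,-0.4,0]],"turn":[[0,0,0],[0,0,0],[0,0,0]]}'
python3 - <<'E'
from h import *
for n in("side","top"):
    p,d=manip.camera(n);cv2.imwrite(f"pics/{n}5.png",cv2.resize(p[100:300,100:350],None,fx=3,fy=3)[:,:,::-1])
E
```

```text
clock: 6.6
eef_pos: [597.1, -94.1, 77.0]
eef_rot: [3.139, -0.001, -0.474]
wrist_force: [0.5, 2.4, -0.8]
finger_gap: 30.9
clock: 6.98
eef_pos: [595.4, -96.6, 77.1]
eef_rot: [3.141, -0.001, -0.47]
wrist_force: [4.4, 8.2, -0.9]
finger_gap: 30.3
```

View pics/side5.png

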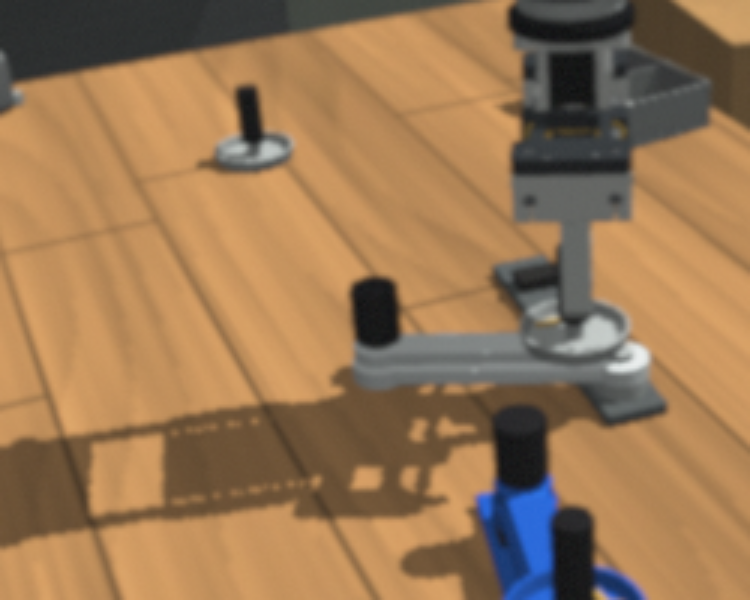

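View pics/top5.png

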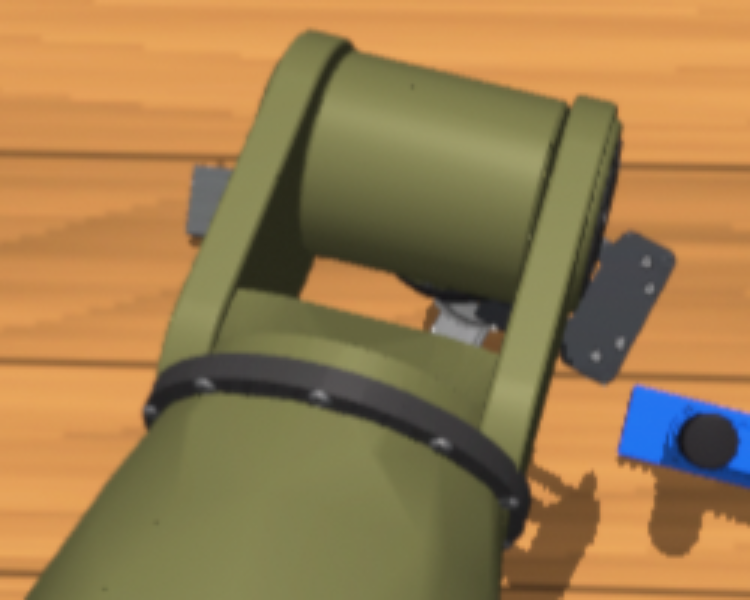

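The force rose to 9 N as the outer arm came to its stop. In the side view it lies over the inner arm, from (380,345) to (575,330). I'll ease off, open, and lift straight up.

```bash
python3 -m inch '{"grip":[-0.35,-0.35,0.2,0.5,0.5,0.5,0.5,0.5,0.5,0.5],"travel":[[0,0,0],[0.2,0.3,0],[0.2,0.3,0],[0.2,0.3,0],[0.2,0.3,0],[0.2,0.3,3],[0.2,0.3,6],[0.2,0.3,9],[0.2,0.3,12],[0.2,0.3,12]],"turn":[[0,0,0],[0,0,0],[0,0,0],[0,0,0],[0,0,0],[0,0,0],[0,0,0],[0,0,0],[0,0,0],[0,0,0]]}'
```

```text
clock: 8.32
eef_pos: [598.2, -93.8, 199.3]
eef_rot: [-3.141, -0.005, -0.47]
wrist_force: [0.7, 0.5, -0.2]
finger_gap: 70.3
```

```bash
python3 -m inch '{"grip":[0.5,0.5,0.5,0.5,0.5,0.5,0.5,0.5,0.5,0.5],"travel":[[-4,-5,0],[-8,-10,0],[-12,-15,0],[-16,-20,0],[-20,-24,0],[-20,-24,0],[-20,-24,0],[-20,-24,0],[-20,-24,0],[-20,-24,0]],"turn":[[0,0,9],[0,0,18],[0,0,27],[0,0,36],[0,0,45],[0,0,54],[0,0,63],[0,0,72],[0,0,81],[0,0,90]]}'
python3 - <<'E'
from h import *
for n in("side","top"):
    p,d=manip.camera(n);cv2.imwrite(f"pics/{n}6.png",p[:,:,::-1])
P,u,v=cloud("top",d)
def blob(u0,u1,v0,v1,z0,z1):
    m=(u>=u0)&(u<=u1)&(v>=v0)&(v<=v1)&(P[:,2]>z0)&(P[:,2]<z1)
    Q=P[m];print(len(Q),Q.mean(0).round(1),((Q[:,:2].min(0)+Q[:,:2].max(0))/2).round(1))
blob(205,245,240,272,84,96);blob(235,295,150,200,105,125)
print(deproj("top",[[225,256]],z=90))
E
```

```text
clock: 9.57
eef_pos: [397.9, -333.6, 198.0]
eef_rot: [-3.14, -0.005, 1.106]
wrist_force: [-0.7, 0.2, -0.4]
finger_gap: 70.4
287 [480.8 -34.7  90. ] [480.9 -34.2]
152 [595.5 -93.6 116.7] [595.8 -93.2]
[[481.04146046 -37.60231909  90.        ]]
```

View pics/top6.png

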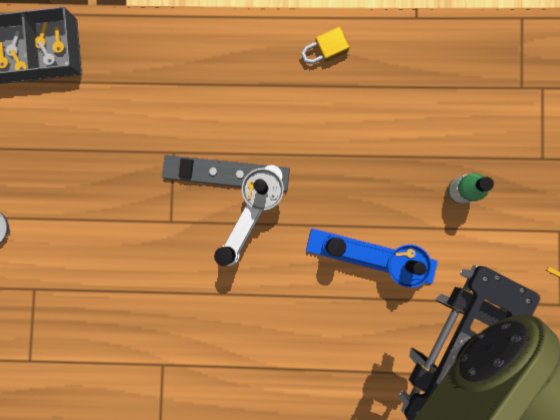

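Outer angle ≈ 0: the elbow-to-handle direction is −27°, and the inner arm points back the same way. The knob is still at (481,-34.5). Next I move above the knob with yaw 153°.

```bash
python3 -m inch '{"grip":[1,1,1,1,1,1,1,1,1,1],"travel":[[1,4,0],[2,8,0],[3,12,0],[4,16,0],[5,20,0],[6,24,0],[7,27,0],[8.3,29.9,0],[8.3,29.9,0],[8.3,29.9,0]],"turn":[[0,0,9],[0,0,18],[0,0,27],[0,0,36],[0,0,45],[0,0,54],[0,0,63],[0,0,72],[0,0,81],[0,0,90]]}'
```

```text
clock: 10.92
eef_pos: [480.7, -34.1, 197.3]
eef_rot: [-3.139, -0.006, 2.675]
wrist_force: [-0.9, 0.2, -0.4]
finger_gap: 94.0
```

```bash
python3 -m inch '{"grip":[0.7,0.7,0.7,0.7,0.7,-0.18,-0.18,-0.18,-0.18,-0.18],"travel":[[0,0,-4],[0,0,-8],[0,0,-12],[0,0,-14],[0,0,-14],[0,0,-14],[0,0,-14],[0,0,-14],[0,0,-14],[0,0,-14]],"turn":[[0,0,0],[0,0,0],[0,0,0],[0,0,0],[0,0,0],[0,0,0],[0,0,0],[0,0,0],[0,0,0],[0,0,0]]}' 10
python3 - <<'E'
from h import *
for n in("side",):
    p,d=manip.camera(n);cv2.imwrite(f"pics/{n}7.png",cv2.resize(p[100:300,100:350],None,fx=3,fy=3)[:,:,::-1])
Pv=np.array([624.2,-106.7])
s=manip.read_state();t=s["eef_pos"][:2];print(s["eef_pos"],s["finger_gap"])
for a in (149,144,139,134,129,124,119,114,109,104,99,94,90,87,86.2,84): print(a,((Pv+160*np.array([np.cos(np.radians(a)),np.sin(np.radians(a))])-t)/10).round(2), a-153.4)
E
```

```text
clock: 12.18
eef_pos: [480.7, -34.2, 57.4]
eef_rot: [-3.139, -0.006, 2.675]
wrist_force: [-0.3, 0.8, 0.1]
finger_gap: 38.9
[480.73737421 -34.1711192   57.35765744] 38.67494196904062
149 [0.63 0.99] -4.400000000000006
144 [1.4  2.15] -9.400000000000006
139 [2.27 3.24] -14.400000000000006
134 [3.23 4.26] -19.400000000000006
129 [4.28 5.18] -24.400000000000006
124 [5.4  6.01] -29.400000000000006
119 [6.59 6.74] -34.400000000000006
114 [7.84 7.36] -39.400000000000006
109 [9.14 7.88] -44.400000000000006
104 [10.48  8.27] -49.400000000000006
99 [11.84  8.55] -54.400000000000006
94 [13.23  8.71] -59.400000000000006
90 [14.35  8.75] -63.400000000000006
87 [15.18  8.73] -66.4
86.2 [15.41  8.71] -67.2
84 [16.02  8.66] -69.4
```

View pics/side7.png

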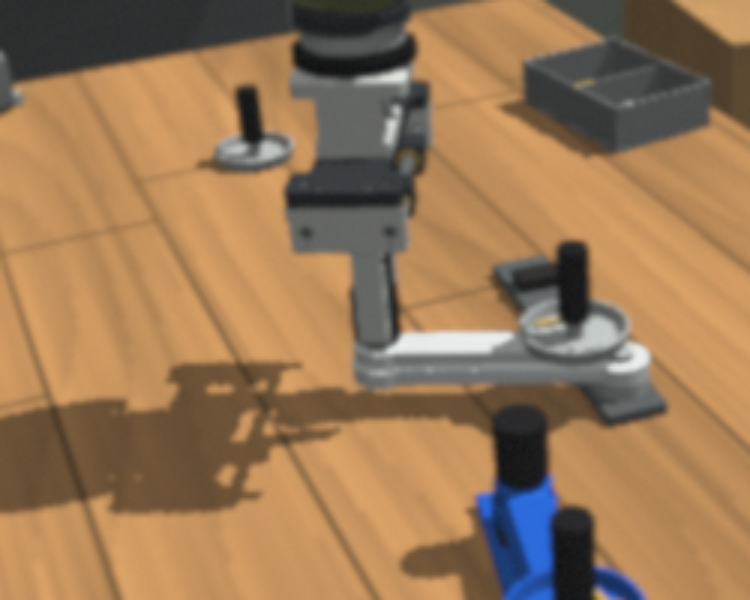

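The knob at (375,300) is between the fingers, and the folded pair lies at (380–640, 345). Starting the swing.

```bash
python3 -m inch '{"grip":[-0.18,-0.18,-0.18,-0.18,-0.18,-0.18,-0.18,-0.18,-0.18,-0.18],"travel":[[0.3,0.5,0],[0.6,1,0],[1,1.6,0],[1.4,2.2,0],[2.3,3.2,0],[3.2,4.3,0],[4.3,5.2,0],[5.4,6,0],[6.6,6.7,0],[7.8,7.4,0]],"turn":[[0,0,-2],[0,0,-4],[0,0,-7],[0,0,-9],[0,0,-14],[0,0,-19],[0,0,-24],[0,0,-29],[0,0,-34],[0,0,-39]]}'
python3 - <<'E'
from h import *
for n in("side",):
    p,d=manip.camera(n);cv2.imwrite(f"pics/{n}8.png",cv2.resize(p[100:300,100:350],None,fx=3,fy=3)[:,:,::-1])
Pv=np.array([624.2,-106.7])
s=manip.read_state();t=s["eef_pos"][:2];print(s["wrist_force"])
for a in (109,104,99,94,90,87,86.2,84): print(a,((Pv+160*np.array([np.cos(np.radians(a)),np.sin(np.radians(a))])-t)/10).round(2), a-np.degrees(s["eef_rot"][2]))
E
```

```text
clock: 13.48
eef_pos: [558.6, 39.7, 57.1]
eef_rot: [-3.138, -0.006, 1.992]
wrist_force: [-3.3, -3.9, 0.5]
finger_gap: 38.3
[-0.13655516 -0.39994915 -0.49720083]
109 [1.24 0.42] -4.878075205845263
104 [2.58 0.82] -9.878075205845263
99 [3.95 1.1 ] -14.878075205845263
94 [5.33 1.25] -19.878075205845263
90 [6.45 1.29] -23.878075205845263
87 [7.29 1.27] -26.878075205845263
86.2 [7.51 1.26] -27.67807520584526
84 [8.12 1.2 ] -29.878075205845263
```

View pics/side8.png

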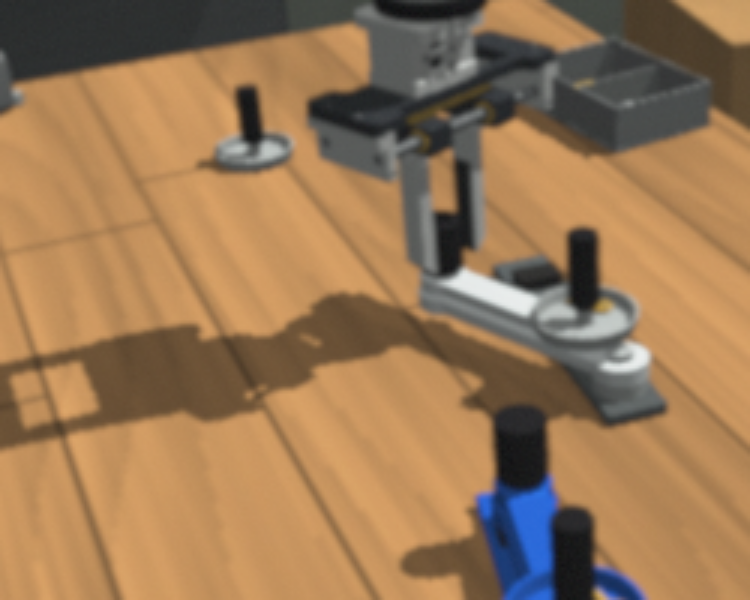

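The pair moves together: knob at (445,245), and the dish still over the inner arm. Now the rest of the swing, slowing near the stop.

```bash
python3 -m inch '{"grip":[-0.18,-0.18,-0.18,-0.18,-0.18,-0.18,-0.18,-0.18,-0.18,-0.18],"travel":[[1.2,0.4,0],[2.6,0.8,0],[3.9,1.1,0],[4.9,1.2,0],[5.7,1.3,0],[6.4,1.3,0],[6.9,1.3,0],[7.2,1.3,0],[7.5,1.3,0],[7.7,1.3,0]],"turn":[[0,0,-5],[0,0,-10],[0,0,-15],[0,0,-19],[0,0,-22],[0,0,-24],[0,0,-26],[0,0,-27],[0,0,-28],[0,0,-28]]}'
```

```text
clock: 14.78
eef_pos: [636.7, 53.4, 57.0]
eef_rot: [-3.139, -0.006, 1.499]
wrist_force: [-4.7, -2.1, -1.2]
finger_gap: 38.8
```

```bash
python3 -m inch '{"grip":[-0.18,-0.18],"travel":[[0.2,0,0],[0.3,0,0]],"turn":[[0,0,0],[0,0,0]]}'
python3 - <<'E'
from h import *
for n in("side",):
    p,d=manip.camera(n);cv2.imwrite(f"pics/{n}9.png",cv2.resize(p[100:300,100:350],None,fx=3,fy=3)[:,:,::-1])
E
```

```text
clock: 15.02
eef_pos: [638.4, 53.4, 56.8]
eef_rot: [-3.135, -0.005, 1.499]
wrist_force: [-19.5, -2.2, 6.8]
finger_gap: 38.5
```

View pics/side9.png

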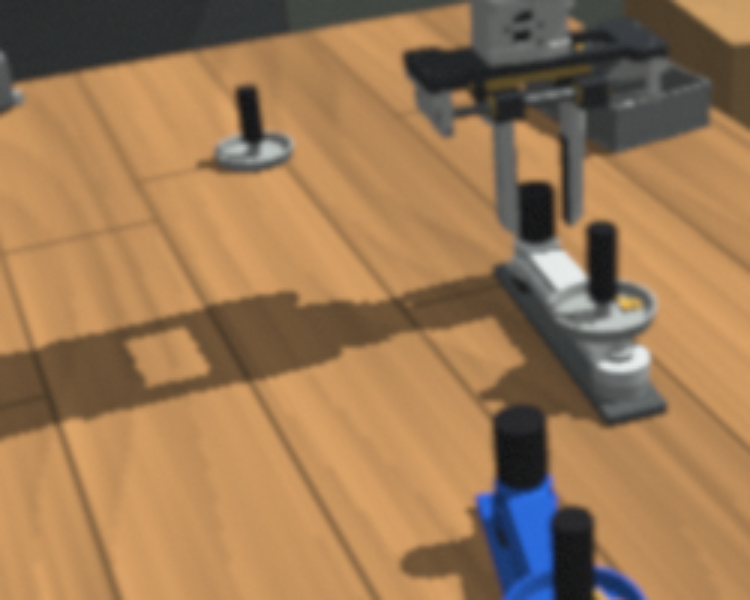

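19.5 N of resistance: the inner arm is at its stop. I'll ease back, open, lift clear, and check with the top camera.

```bash
python3 -m inch '{"grip":[-0.18,0.3,0.3,0.3,0.3,0.3,0.3,0.3,0.3,0.3],"travel":[[-0.4,0,0],[-0.4,0,0],[-0.4,0,0],[-0.4,0,0],[-0.4,0,3],[-0.4,0,7],[-0.4,0,11],[-0.4,0,14],[-4,-5,14],[-8,-10,14]],"turn":[[0,0,0],[0,0,0],[0,0,0],[0,0,0],[0,0,0],[0,0,0],[0,0,0],[0,0,0],[0,0,0],[0,0,0]]}'
python3 -m inch '{"grip":[0.3,0.3,0.3,0.3,0.3,0.3,0.3],"travel":[[-4,-5,0],[-8,-10,0],[-10,-15,0],[-12,-20,0],[-13,-25,0],[-13,-25,0],[-13,-25,0]],"turn":[[0,0,0],[0,0,0],[0,0,0],[0,0,0],[0,0,0],[0,0,0],[0,0,0]]}'
python3 - <<'E'
from h import *
for n in("side","top"):
    p,d=manip.camera(n);cv2.imwrite(f"pics/{n}10.png",p[:,:,::-1])
P,u,v=cloud("top",d)
def top(x,y,z0,z1):
    m=(np.hypot(P[:,0]-x,P[:,1]-y)<45)&(P[:,2]>z0)&(P[:,2]<z1)
    Q=P[m];c=((Q[:,:2].min(0)+Q[:,:2].max(0))/2);print(len(Q),Q.mean(0).round(1),c.round(1));return Q[:,:2].mean(0)
e=top(635,53,84,96);h=top(630,-77,105,125)
Pv=np.array([624.2,-106.7])
a=lambda v:np.degrees(np.arctan2(v[1],v[0]))
print("inner deg",a(e-Pv)-86.2,"outer deg",a(h-e)-a(Pv-e))
E
```

```text
clock: 16.32
eef_pos: [558.4, -46.3, 196.9]
eef_rot: [-3.135, -0.005, 1.5]
wrist_force: [1.4, -0.8, -1.1]
finger_gap: 61.1
clock: 17.2
eef_pos: [428.5, -295.9, 196.8]
eef_rot: [-3.135, -0.006, 1.5]
wrist_force: [0.4, 0.1, 0.5]
finger_gap: 61.1
286 [636.7  51.2  89.9] [637.   51.7]
154 [624.4 -77.6 116.6] [624.7 -77.7]
inner deg -0.7367703567266375 outer deg -0.9378258093583582
```

View pics/top10.png

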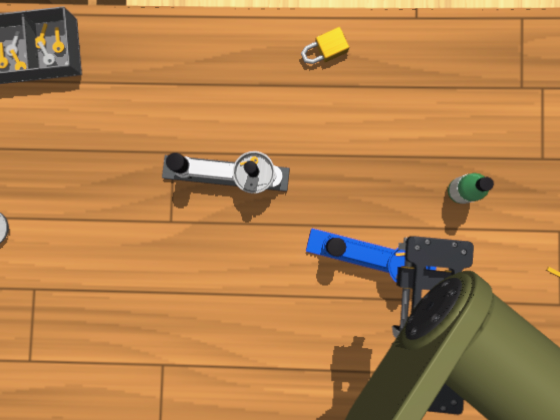

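Both joints read within 1° of folded. The knob is at (177,163) over the rail and the dish at (254,172). The gripper hangs about 80 mm above the blue unit and touches nothing.

```bash
python3 -c "
from cell import manip
print(manip.sign_off())"
```

```text
the job is handed in; nothing more can be done
None
```

The dish arm is folded along its rail and the job is handed in; no verdict came back. I swung the outer arm by its handle to its stop, with the inner arm still about 1.17 rad out from the rail. Then I swung the folded pair by the elbow knob to the rail stop and let go.

The last top-camera check put both joints within about 1° of folded (inner −0.7°, outer −0.9°). The gripper was clear of everything at about 17.2 s, and the highest force I read was about 20 N, when pressing against the rail stop. No checks failed or disagreed; I judged that the arms were at rest from that one last picture and took no speed reading.

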